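# Point out the stray tube and its empty place

### The arm

A 6-joint arm with a two-finger parallel gripper is mounted at the origin on a cart in front of the work surface, level with it; the furniture and walls round the work are solid. World frame = base frame: x ahead of the robot, y to its left, z up, the work surface at z = 0. Lengths are in m, angles in rad, forces in N, time in s.
With the tool pointing down it reaches from about 0.275 to 0.875 m from the base axis. Payload 12.5 kg.
Tool frame: the origin (TCP) lies between the finger pads, 19 mm behind the fingertips; this is the grasp point; z points along the fingers, y is the line along which they close (so a half turn about z gives the same grasp; the last joint's range is limited). The gripper opens to 85 mm and grips with 20 to 120 N. Pads are 22 mm wide; open, the fingers measure 114 mm over their backs; the gripper's body (76 mm by 85 mm) begins 54 mm behind the grasp point. The pads swing forward as they close: fully open they stand 13 mm farther back than shut.
Start: joints at [-1.294, 0.351, 1.652, -0, 1.139, -0.085], TCP at [0.195, -0.514, 0.25] pointing down, gripper open.
Joint ranges: [-2.75, 2.75], [-0.79, 2.1], [0.01, 2.65], [-1.57, 4.71], [0.07, 3.14], [-2.87, 2.87]. Speed limits (rad/s): [2.22, 2.22, 2.79, 3.14, 3.14, 3.14].

### API

Orientations are given as a unit quaternion [x, y, z, w].
In Python, from cell import r, optics gives the robot as it stands. The module is installed in compiled form; this text tells all that it offers. Calls block until the motion is done:
- r.move_to(position, orientation): joint-space move of the TCP to a pose.
- r.move_linear(position, rot=None, vel=0.15): straight line of the TCP; rot=None keeps the orientation; vel is the mean speed in m/s.
- r.set_joints(angles): joint-space move.
- r.set_gripper(opening, squeeze=None): opening from 0.0 (shut) to 1.0 (fully open); squeeze is the grip in N (None keeps the last); returns when the fingers have stopped.
- r.sleep(seconds).
- r.inverse_kinematics(position, orientation): joint angles nearest the present ones, or None.
- optics.get_image(name): name is "scene" or "top" or "wrist"; returns a dict with "pixels" (480x640x3 uint8, red, green, blue), "depth" (480x640 float32, m along the optical axis (not along the pixel's ray), 0 where there is no reading), "fx", "fy", "cx", "cy" (pixels), "camera_from_world" (4x4, takes a point from world to camera coordinates); the wrist camera has in their place "mount" (4x4, takes a point from camera to tool coordinates, whose origin is the TCP and whose axes are the flange's). Camera axes: x right, y down, z forward; pixel columns grow to the right and rows downward; lengths in m; the calibration is good to about 2 mm. A picture is of the moment at which its call begins: read the wrist's pose just before it.
A pose or a line that the arm cannot do raises r.PlanningError and nothing moves.
- r.hand_in(): hands the job in; it is judged then, once.
Readings, each from a call of its own:
- r.current_t(): time.
- r.current_q(): joint angles.
- r.current_qvel(): joint speeds.
- r.current_effort(): joint torques, N m.
- r.current_tool_pos(): TCP position.
- r.current_ee_rot(): TCP orientation.
- r.current_contact_force(): force on the tool from outside, world axes, zero at the start.
- r.current_torque(): the same for the moment, N m.
- r.current_opening(): opening from 0.0 (shut) to 1.0 (fully open).
- r.current_finger_force(): force on a finger pad.
Only numpy, scipy, OpenCV 4.12 (cv2) and the standard library are available. Lean on these libraries where they do the work, as an engineer would, in place of code of your own. Each camera call takes 0.05 s, during which the arm holds its last target. There are 200 camera calls.

### The job

One tall screw-cap tube has been left in the tray of short vials; show a colleague the mistake by pointing, touching and moving nothing. Point straight down at the stray tube with the fingertips about 2 cm above the middle of its cap and keep still there for two seconds, then point in the same way for two seconds at the one empty hole of the tube rack, fingertips about 2 cm above the rack's top plate, and finish still pointing there. Do not bring the fingertips down close above any of the other tubes or vials.

Things in the scene. Friction and masses are not known exactly. Their poses are not given: they have to be found in the camera images.
- stray_tube: the stray tube, the only tall thing in the vial tray: transparent 50 ml screw-cap tube standing upright, 113 mm tall, body 29 mm and orange cap 34 mm in diameter; origin at the centre of its flat foot, z up; it stands on the 4 mm floor of the tray, so the top of its cap is 117 mm above the bench. Loose, 45 g, easily toppled
- stray_cap (a point): centre of the top face of the stray tube's cap, 117 mm above the bench
- vial_tray: fixed shallow square steel tray, 136 x 136 x 20 mm, with four cells (2 x 2, centres 31 mm either side of the middle along x and y of the tray): the stray tube in one and three short vials in the others, which in which varies; origin at the centre of its underside, z up
- tube_rack: fixed grey two-tier rack, 136 x 136 mm and 90 mm tall, with four round 31 mm holes in its top plate (2 x 2, centres 31 mm either side of the middle along x and y of the rack); three hold tubes whose caps stand up to 119 mm above the bench, one is empty, which one varies; origin at the centre of its underside, z up. The rack may stand on the left and the tray on the right or the other way round
- empty_hole (a point): centre of the mouth of the empty hole, level with the top of the rack's top plate, 90 mm above the bench; the neighbouring tube axes are 62 mm away
- tube_a: one of the three like tubes in the rack, to be left alone: transparent 50 ml screw-cap tube standing upright, 113 mm tall, body 29 mm and orange cap 34 mm in diameter; origin at the centre of its flat foot, z up (6 mm above the bench; cap top at 119 mm)
- tube_b: one of the three like tubes in the rack, to be left alone: transparent 50 ml screw-cap tube standing upright, 113 mm tall, body 29 mm and orange cap 34 mm in diameter; origin at the centre of its flat foot, z up (6 mm above the bench; cap top at 119 mm)
- tube_c: one of the three like tubes in the rack, to be left alone: transparent 50 ml screw-cap tube standing upright, 113 mm tall, body 29 mm and orange cap 34 mm in diameter; origin at the centre of its flat foot, z up (6 mm above the bench; cap top at 119 mm)
- vial_a: one of three like vials, to be left alone: short clear screw-cap vial standing upright in a cell of the tray, 54 mm tall, 25 mm in diameter, white cap; origin at the centre of its foot, z up (its top is 58 mm above the bench)
- vial_b: one of three like vials, to be left alone: short clear screw-cap vial standing upright in a cell of the tray, 54 mm tall, 25 mm in diameter, white cap; origin at the centre of its foot, z up (its top is 58 mm above the bench)
- vial_c: one of three like vials, to be left alone: short clear screw-cap vial standing upright in a cell of the tray, 54 mm tall, 25 mm in diameter, white cap; origin at the centre of its foot, z up (its top is 58 mm above the bench)
- brown_dropper: bystander: brown dropper bottle with a black cap between rack and tray, 33 mm in diameter, 70 mm tall, origin at its foot
- brown_bottle: bystander: brown glass bottle behind the work, 52 mm in diameter, 114 mm tall, origin at its foot
- pen: bystander: black marker pen lying behind the work, 120 x 13 x 15 mm

How it is judged:
On the way, in this order (a step that is already met when the one before it is completed fails the run):
1. point straight down at the stray tube, just above its cap, and dwell (horizontal distance between the grasp point and stray_cap below 0.02 m and distance between the grasp point and stray_cap below 0.065 m and height (world z) of the grasp point above 0.135 m and angle between the grasp point's own z axis and vertical above 2.75 rad), for 1.5 s.
2. then point straight down at the empty hole of the rack, just above the top plate, and dwell (horizontal distance between the grasp point and empty_hole below 0.02 m and distance between the grasp point and empty_hole below 0.065 m and height (world z) of the grasp point above 0.108 m and angle between the grasp point's own z axis and vertical above 2.75 rad), for 1.5 s.
At the end, for the whole second after the job is handed in: The tool points straight down (within 0.39 rad), TCP within 20 mm sideways of the empty hole's centre, over 18 mm above the top plate and within 65 mm of the centre of the hole's mouth; tubes, vials and bystanders within 10 mm of their starts, tubes and vials upright and at rest (all of step 2 and distance of each of stray_tube, tube_a, tube_b, tube_c, vial_a, vial_b, vial_c, brown_dropper, brown_bottle, pen from where it was at the start of the episode below 0.01 m and angle between each of stray_tube, tube_a, tube_b, tube_c, vial_a, vial_b, vial_c's own z axis and vertical below 0.1 rad and linear speed of each of stray_tube, tube_a, tube_b, tube_c, vial_a, vial_b, vial_c below 0.01 m/s); the robot touches nothing.
It fails at once if the robot touches something (contact force between any of the fingers, the arm and anything else above 0.5 N).
It fails at once if a tube, a vial or a bystander is moved, lifted or toppled (distance of any of stray_tube, tube_a, tube_b, tube_c, vial_a, vial_b, vial_c, brown_dropper, brown_bottle, pen from where it was at the start of the episode above 0.012 m or angle between any of stray_tube, tube_a, tube_b, tube_c, vial_a, vial_b, vial_c's own z axis and vertical above 0.15 rad).
It fails at once if the fingertips come down close above (TCP less than 42 mm above, within 15 mm of the axis of) a tube in the rack or a vial ((horizontal distance between the grasp point and tube_a below 0.015 m and height (world z) of the grasp point below 0.161 m) or (horizontal distance between the grasp point and tube_b below 0.015 m and height (world z) of the grasp point below 0.161 m) or (horizontal distance between the grasp point and tube_c below 0.015 m and height (world z) of the grasp point below 0.161 m) or (horizontal distance between the grasp point and vial_a below 0.015 m and height (world z) of the grasp point below 0.1 m) or (horizontal distance between the grasp point and vial_b below 0.015 m and height (world z) of the grasp point below 0.1 m) or (horizontal distance between the grasp point and vial_c below 0.015 m and height (world z) of the grasp point below 0.1 m)).
It also fails if it takes over 38 s, if anything falls off the work surface, if the arm or the gripper's body presses on something with over 40 N, if the wrist force passes 120 N, or if a joint passes its speed limit or range.

## Working session

There is one attempt and no reset: what is moved stays moved. The work goes in short steps, each a Python script; the robot and the scene stay as the last script left them, time stands still between calls to the robot, and variables do not carry over. Pictures are saved under pics/ and viewed, at most 10 in all, crops included, and the job is handed in when it is done.

```bash
mkdir -p pics; python3 - <<'E'
from cell import r, optics
import cv2,numpy as np
for n in("top","scene"):
    d=optics.get_image(n); np.savez(f"pics/{n}.npz",**d)
    cv2.imwrite(f"pics/{n}.png",d["pixels"][:,:,::-1])
print(r.current_t(),r.current_ee_rot(),r.current_tool_pos())
E
```

```text
0.1 [ 9.83684642e-01  1.79900783e-01 -4.71209584e-05 -4.80252066e-04] [ 0.19461646 -0.51413445  0.24953082]
```

View pics/top.png

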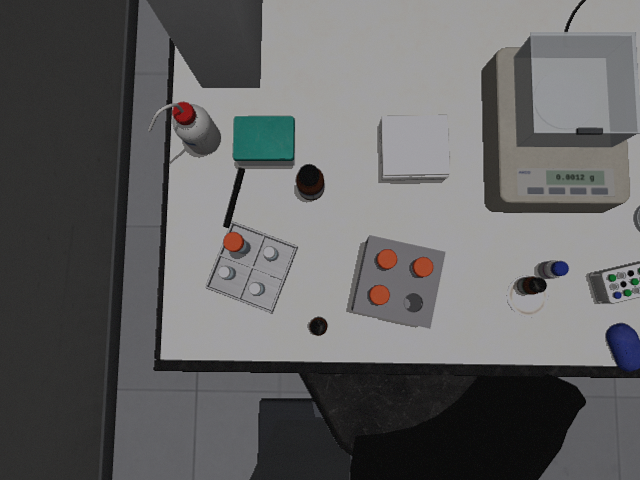

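View pics/scene.png

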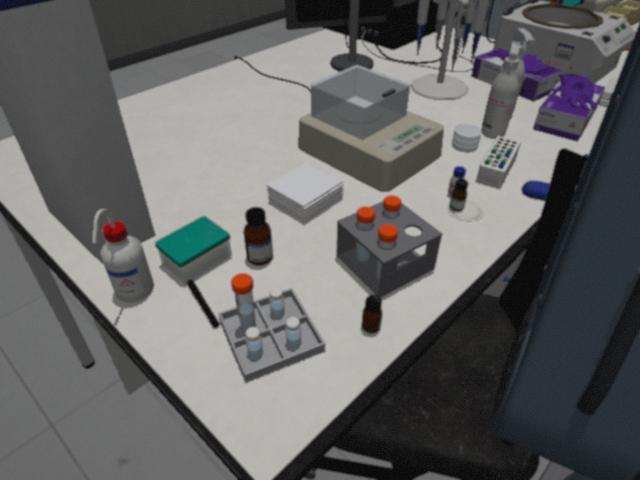

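The top view shows the tray on the left with the stray orange cap at about (233,241). The rack is on the right, with caps at (387,259), (423,267) and (379,295) and the empty hole at about (413,302). Next I'll back-project these onto their known heights and check the distances between them.

```bash
cat > h.py <<'E'
import numpy as np,cv2
def load(n): return dict(np.load(f"pics/{n}.npz"))
def onplane(d,u,v,z):
    W=np.linalg.inv(d["camera_from_world"]); o=W[:3,3]
    k=W[:3,:3]@[(u-d["cx"])/d["fx"],(v-d["cy"])/d["fy"],1]
    return o+k*(z-o[2])/k[2]
def bydepth(d,u,v):
    W=np.linalg.inv(d["camera_from_world"]); Z=np.median(d["depth"][int(v)-1:int(v)+2,int(u)-1:int(u)+2])
    return (W@[(u-d["cx"])/d["fx"]*Z,(v-d["cy"])/d["fy"]*Z,Z,1])[:3]
E
python3 - <<'E'
from h import *
np.set_printoptions(precision=4,suppress=True)
for n in("top","scene"):
    d=load(n); im=d["pixels"]; hsv=cv2.cvtColor(im,cv2.COLOR_RGB2HSV)
    print(n,"cam",np.linalg.inv(d["camera_from_world"])[:3,3])
    # orange points whose depth puts them at cap-top height
    W=np.linalg.inv(d["camera_from_world"]); v,u=np.mgrid[:480,:640]; Z=d["depth"]
    P=np.stack([(u-d["cx"])/d["fx"]*Z,(v-d["cy"])/d["fy"]*Z,Z],-1)@W[:3,:3].T+W[:3,3]
    m=cv2.inRange(hsv,(4,150,100),(16,255,255))>0
    m&=abs(P[...,2]-.118)<.006
    k,l,s,c=cv2.connectedComponentsWithStats(m.astype(np.uint8))
    for i in range(1,k):
        if s[i,4]>30: print(s[i,4],c[i],"med",np.mean(P[l==i],0),"plane",onplane(d,*c[i],.118))
d=load("top")
print("hole",onplane(d,413,302,.09))
for p in((270,254),(226,272),(257,289)): print("vial",onplane(d,*p,.058),bydepth(d,*p))
for p,z in(((318,325),.07),((310,176),.114)): print("bottle",onplane(d,*p,z),bydepth(d,*p))
big=cv2.resize(d["pixels"][225:335,340:455,::-1],None,fx=5,fy=5,interpolation=cv2.INTER_CUBIC); cv2.imwrite("pics/rack.png",big)
E
```

```text
top cam [ 0.5263 -0.0686  0.9581]
282 [232.7057 241.2553] med [0.617  0.1026 0.1158] plane [0.6168 0.1022 0.118 ]
286 [386.979  258.5979] med [ 0.5898 -0.1602  0.118 ] plane [ 0.5898 -0.1602  0.118 ]
294 [422.9762 266.5986] med [ 0.577  -0.2206  0.1178] plane [ 0.5769 -0.2206  0.118 ]
296 [379.3277 294.4493] med [ 0.5295 -0.1473  0.1179] plane [ 0.5295 -0.1473  0.118 ]
scene cam [0.1592 0.4011 0.661 ]
171 [392.0058 202.0409] med [ 0.5734 -0.2176  0.1179] plane [ 0.5733 -0.2175  0.118 ]
186 [365.8978 213.2796] med [ 0.586  -0.158   0.1181] plane [ 0.586  -0.1581  0.118 ]
222 [387.7477 231.4054] med [ 0.5266 -0.1454  0.1181] plane [ 0.5266 -0.1455  0.118 ]
268 [241.6493 281.75  ] med [0.6134 0.104  0.1166] plane [0.6121 0.1048 0.118 ]
hole [ 0.5173 -0.2079  0.09  ]
vial [0.6006 0.0455 0.058 ] [0.6006 0.0456 0.0572]
vial [0.567  0.1248 0.058 ] [0.5671 0.1252 0.0562]
vial [0.537  0.0676 0.058 ] [0.537  0.0678 0.0565]
bottle [ 0.4749 -0.0438  0.07  ] [ 0.4747 -0.0437  0.0682]
bottle [ 0.7323 -0.0279  0.114 ] [ 0.7323 -0.0279  0.1137]
```

View pics/rack.png

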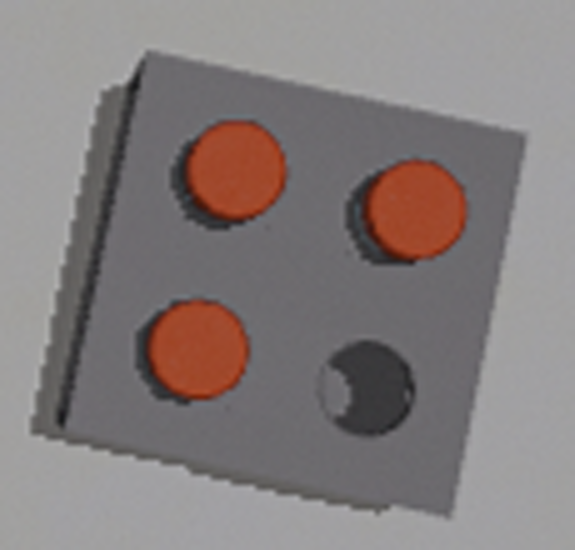

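The enlarged crop shows three caps and the empty hole at crop (367,388), which is pixel (413.4,302.6) in the full picture. The hole ray gives (.517,-.208), and the fourth corner of the cap square gives (.5166,-.2077). The two cameras agree to 4 mm, so I'll average them: stray (.615,.1035), hole (.5155,-.2065). Next I move with the fingers shut to point at the stray tube.

```bash
cat > go.py <<'E'
from cell import r, optics
import numpy as np,cv2
from scipy.spatial.transform import Rotation as R
def over(xy,z):
    p=np.array(r.current_tool_pos())
    a=np.arctan2(xy[1],xy[0])-np.arctan2(p[1],p[0])
    q=(R.from_euler("z",a)*R.from_quat(r.current_ee_rot())).as_quat()
    r.move_linear([p[0],p[1],.27],vel=.12)
    r.move_linear([*xy,.27],q,vel=.18)
    r.move_linear([*xy,z],vel=.06)
def report(n):
    print(r.current_t(),r.current_tool_pos(),R.from_quat(r.current_ee_rot()).as_matrix()[2,2],r.current_contact_force(),r.current_opening())
    for c in("scene","top"): cv2.imwrite(f"pics/{n}_{c}.png",optics.get_image(c)["pixels"][:,:,::-1])
E
python3 - <<'E'
from go import *
r.set_gripper(0.0)
over((.615,.1035),.158)
r.sleep(2.0)
report("stray")
E
```

```text
9.5 [0.61498208 0.10348145 0.15798696] -0.9999999972188562 [-0.02726764  0.29539966  0.13631092] 7.886940626449682e-05
```

View pics/stray_scene.png

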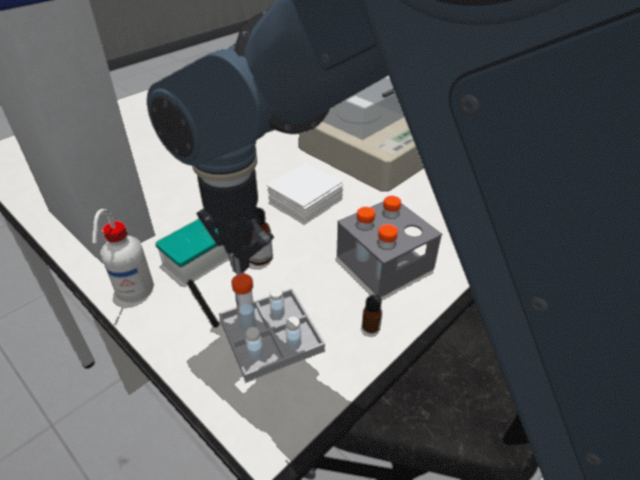

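The fingertips are at about (238,268), just above the stray cap at (242,283). The tube is upright and nothing has moved. Now I'll go to the hole.

```bash
python3 - <<'E'
from go import *
r.sleep(0.3)
over((.5155,-.2065),.131)
r.sleep(2.0)
report("hole")
d=optics.get_image("wrist"); cv2.imwrite("pics/hole_wrist.png",d["pixels"][:,:,::-1])
E
```

```text
17.4083 [ 0.51549657 -0.20652368  0.13099813] -0.9999999991762172 [ 0.4959422  -0.41814785 -0.09310538] -0.0012002580134004162
```

View pics/hole_scene.png

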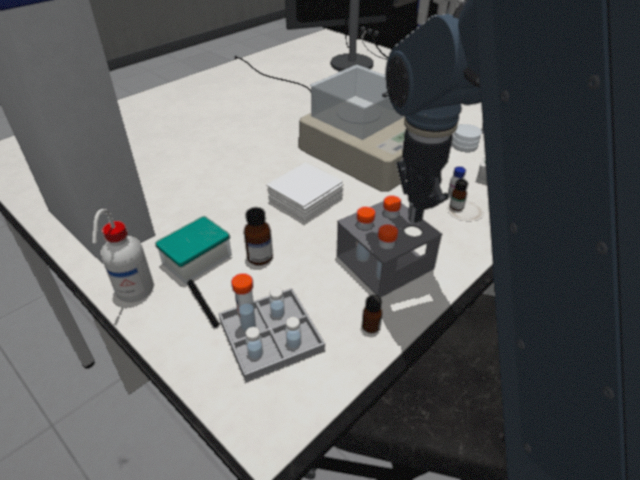

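View pics/hole_wrist.png

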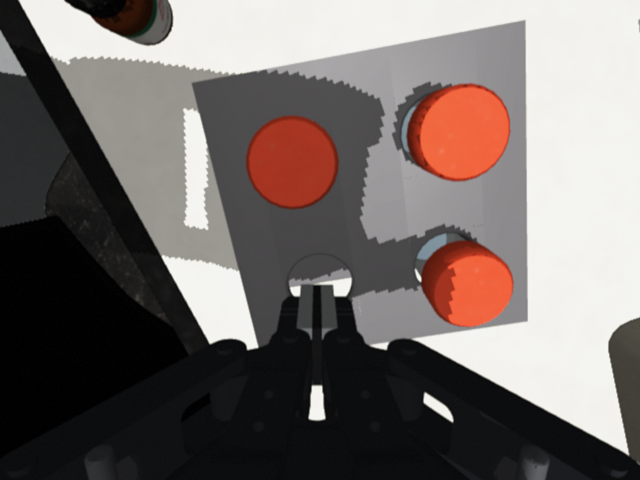

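The scene view has the fingertips at about (416,215), above the hole at (413,232). The wrist view has them at (318,285) over the hole at (320,280). All the tubes and vials are where they started, so I'll hand in.

```bash
python3 -c "
from cell import r
print(r.hand_in(), r.current_t())"
```

```text
the job is handed in; nothing more can be done
the job is handed in; nothing more can be done
```

The arm pointed straight down for two seconds at the stray tube, then at the empty rack hole, where it was still pointing when I handed the job in (about 17 s on the robot's clock); the pictures and force readings show nothing touched or moved, and no verdict came back.

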